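# Close the dust box and hold its air shutter half open

### The arm

A 7-joint arm with a two-finger parallel gripper is mounted at the origin on the work surface. World frame = base frame: x ahead of the robot, y to its left, z up, the work surface at z = 0. Lengths are in m, angles in rad, forces in N, time in s.
With the tool pointing down it reaches from about 0.425 to 0.95 m from the base axis. Payload 4.7 kg.
Tool frame: the origin (TCP) lies at the very end of the fingers, on their centre line; the grasp point (between the pads) lies 19 mm behind it; z points along the fingers, y is the line along which they close (so a half turn about z gives the same grasp; the last joint's range is limited). The gripper opens to 85 mm and grips with 20 to 120 N. Pads are 22 mm wide; open, the fingers measure 114 mm over their backs; the gripper's body (76 mm by 85 mm) begins 54 mm behind the grasp point. The pads swing forward as they close: fully open they stand 13 mm farther back than shut.
Start: joints at [1.3, 0.469, -0.049, 1.532, 0.024, 1.141, -0.082], TCP at [0.162, -0.655, 0.231] pointing down, gripper open.
Joint ranges: [-2.59, 2.59], [-0.33, 1.99], [-1.39, 1.29], [0.1, 2.45], [-1.04, 4.18], [0.21, 1.99], [-2.66, 2.66]. Speed limits (rad/s): [2.57, 2.57, 3.14, 3.14, 3.14, 3.14, 3.14].

### API

Orientations are given as a rotation vector (axis times angle).
In Python, from bench import telemetry, imaging, env gives the robot as it stands.
- The arm moves only by the tool play_rows, never from a script. Its argument "motion" is a list that holds one entry, the list of rows, each a list of 4 numbers: the shift along the tool's x, y, z in mm, then the turn about the tool's z in degrees. In form: [[[tx, ty, tz, roll], ...]]. A call has exactly 10 rows; each row shifts and turns the commanded pose from where the row before left it, along the tool's axes as they then stand; what a row does not reach is not made up. A row lasts 1/12 s, in which the tool goes at most 41.7 mm and 7.16 degrees, less where a joint would pass 70% of its speed; a pose out of reach is approached as far as the arm can. A call is refused whole if a number of a shift passes 41.7 or a number of a turn 7.16, either way. A call with a gripper value outside its range is refused whole. "gripper" is the closure, from -1 (fully open) to 1 (shut), so that 0 is half open, set as the call begins (left out, the last holds). The fingers move at their own pace and stop on an object; "newtons" is the grip in N (left out, the last holds). Time passes only in rows, so rows that do not move let the fingers close, or fill a call up. It gives the time, the measured TCP pose, the force, the opening and the grip force at its end, in the units of the state.
- telemetry.get_obs(): the state, without advancing time (a new reading comes with each control period).
- imaging.grab_frame(name): name is "side" or "top"; returns a dict with "frame" (400x640x3 uint8, red, green, blue), "mtx" (3x3 intrinsics, pixels), "R" (3x3) and "t" (3): a world point X has camera coordinates R X + t. Camera axes: x right, y down, z forward; pixel columns grow to the right and rows downward; lengths in m; the calibration is good to about 2 mm. A picture is of the moment at which its call begins. There is no depth.
- env.finish_job(): hands the job in; it is judged then, once.
The state is a dict: "clock": time; "qpos": joint angles; "dq": joint speeds; "joint_torque": joint torques, N m; "tool_pos": TCP position; "ee_rot": TCP orientation; "ft_force": force on the tool from outside, world axes, zero at the start; "ft_torque": the same for the moment, N m; "width": finger opening in m; "grasp_force": force on a finger pad.
Only numpy, scipy, OpenCV 4.12 (cv2) and the standard library are available. Lean on these libraries where they do the work, as an engineer would, in place of code of your own. Each camera call takes 0.05 s, during which the arm holds its last target. There are 200 camera calls.

### The job

The polished tap is already loaded in the dust-extraction box: put the round steel lid into the box's round loading port so that it sits down flat, and let go of it. Then take the red tab of the spring-loaded brass air shutter, slide it against its spring to half of its travel (its trailing edge level with the red marks on the rails), and finish while still holding it there, because it springs shut if released. Leave the bowl, the polish jar and the brass finial where they stand.

Things in the scene. Friction and masses are not known exactly. Their poses are not given: they have to be found in the camera images.
- box: Dust-extraction box, fixed: green sides, grey deck, 220 (x) x 300 (y) x 100 mm high, yaw within 0.35 rad. Origin: centre of its underside, z up, -x side to the robot. On the deck: round port at x 0, y +75 mm; at y -75 mm the shutter between two rails 185 mm long, 10 mm wide and high, 92 mm apart. A pipe stub 64 mm across sticks 50 mm out of the +x side at y -75.
- port (a point): Centre of the round loading port, level with the deck's top (box frame 0, +75, 100 mm). The hole is 97 mm across, through an 8 mm deck; the box below it is 86 mm deep.
- lid: Loose round steel lid, about 0.25 kg, starts upright on the bench left or right of the box. Origin: centre of its underside, z up. From below: spigot 12 mm high, 89 mm across (76 at the bottom; 4 mm play round it in the port), flange 124 mm across from 12 to 18 mm, black knob 22 mm across from 18 to 54 mm. Seated, the flange lies on the deck, the origin 12 mm below the port point.
- lid_knob (a point): Point to grip on the lid's knob: on its axis, 42 mm above the lid's origin (fingertips then 5 mm above the flange).
- tab (a point): Upright red plastic tab fixed on the middle of the shutter plate: 12 mm thick along its x, 44 mm wide along its y, 40 mm high. The point is the centre of its foot, on the plate's upper face; axes as the box's. At joint 0 its foot is at (40, -75, 104.5) mm in the box frame; it moves to the box's -x (towards the robot) as the shutter opens.
- shutter (a joint): Opening of the brass shutter plate, 80 (x) x 90 (y) x 4 mm: 0 shut, 0.06 m fully open, growing as it moves to the box's -x. Half travel is 0.03: the plate's +x edge is then level with the red marks on the rails (box x = +50 mm) and the 54 mm air slot is half uncovered. The spring pulls it shut with 2 N at 0, 8 N at half, 14 N fully open (friction 0.3 N); it never stays open by itself.
- bowl: Bystander: loose open blue-glazed bowl with brass bits, 112 mm across, 50 mm high, origin under its centre. It stands on the other side of the box from the lid.
- polish: Bystander: loose jar of metal polish, orange label and black cap, 64 mm across, 85 mm high, origin under its centre.
- finial: Bystander: loose turned brass finial, foot 60 mm across, 72 mm high, origin under its centre.
Mind the look-alikes: they are no part of the job. Leave any brown or green look-alike of the lid alone.

How it is judged:
On the way, in this order (a step that is already met when the one before it is completed fails the run):
1. the lid sits flat in the loading port and is let go (horizontal distance between lid and port below 0.007 m and z of lid in the frame of box between 0.084 and 0.0915 m and angle between lid's own z axis and vertical below 0.05 rad and contact force between each of the arm, the fingers and lid below 0.3 N), for 0.2 s.
2. the shutter is held by its tab at half travel (value of joint shutter between 0.023 and 0.037 m and contact force between the fingers and shutter above 3 N), for 0.5 s.
At the end, for the whole second after the job is handed in: The lid lies in the port (centre within 7 mm, down to within 3.5 mm of fully seated, tilted less than 0.05 rad) and is not touched by the robot; the shutter stands still at half travel, 30 mm open within 7 mm, with the fingers carrying its spring force through the tab (over 3 N) (all of step 1 and all of step 2 and velocity of joint shutter between -0.015 and 0.015 m/s); the arm keeps its last pose, push and grip.
It fails at once if the bowl is pushed more than 30 mm from its place or tipped over (distance of bowl from where it was at the start of the episode above 0.03 m or angle between bowl's own z axis and vertical above 0.35 rad).
It fails at once if the polish jar is pushed more than 30 mm from its place or tipped over (distance of polish from where it was at the start of the episode above 0.03 m or angle between polish's own z axis and vertical above 0.35 rad).
It fails at once if the brass finial is pushed more than 30 mm from its place or tipped over (distance of finial from where it was at the start of the episode above 0.03 m or angle between finial's own z axis and vertical above 0.35 rad).
It also fails if it takes over 51 s, if anything falls off the work surface, if the arm or the gripper's body presses on something with over 40 N, if the wrist force passes 120 N, or if a joint passes its speed limit or range.

## Working session

There is one attempt and no reset: what is moved stays moved. The work goes in short steps, Python scripts to look and compute and a tool call to move; the robot and the scene stay as the last step left them, time stands still between calls to the robot, and variables do not carry over. Pictures are saved under pics/ and viewed, at most 12 in all, crops included, and the job is handed in when it is done.

Besides the shell and the picture viewer there is one more tool, called after "Call:" by a JSON object that holds its "method" and its "body", one argument or row to a line. play_rows: Moves the arm, as the interface text tells. Its arguments: {"type":"object","properties":{"motion":{"type":"array","items":{"type":"array","items":{"type":"array","items":{"type":"number"}}}},"gripper":{"type":"number"},"newtons":{"type":"number"}},"required":["motion"]}

```bash
mkdir -p pics; python3 - <<'E'
from bench import telemetry, imaging
import cv2,numpy as np
for n in("top","side"):
    f=imaging.grab_frame(n); cv2.imwrite(f"pics/{n}0.png",f["frame"][:,:,::-1]); np.savez(f"{n}.npz",**f)
    print(n,f["mtx"].tolist(),f["R"].round(3).tolist(),f["t"])
o=telemetry.get_obs();print({k:np.round(v,3) for k,v in o.items()})
E
```

```text
top [[498.56875452712023, 0.0, 324.1205110596831], [0.0, 498.56875452712023, 206.8197860180771], [0.0, 0.0, 1.0]] [[-0.007, -1.0, 0.012], [-0.996, 0.006, -0.094], [0.094, -0.013, -0.995]] [0.05771762 0.49377029 1.48938305]
side [[374.9332600535981, 0.0, 321.4873733534972], [0.0, 374.9332600535981, 201.41028379065156], [0.0, 0.0, 1.0]] [[-0.95, -0.312, -0.012], [-0.21, 0.669, -0.713], [0.231, -0.675, -0.701]] [0.51156173 0.1362356  1.00548198]
{'clock': np.float64(0.1), 'qpos': array([ 1.3  ,  0.469, -0.049,  1.534,  0.024,  1.141, -0.082]), 'dq': array([-0.003, -0.001,  0.001, -0.003, -0.001,  0.001,  0.001]), 'joint_torque': array([ 1.0000e-03, -5.1151e+01, -4.7000e-02, -2.3839e+01,  1.1000e-02,
        4.0000e-03, -0.0000e+00]), 'tool_pos': array([ 0.162, -0.655,  0.23 ]), 'ee_rot': array([-3.117, -0.379,  0.   ]), 'ft_force': array([-0.365, -0.045, -0.784]), 'ft_torque': array([-0.006,  0.007,  0.01 ]), 'grasp_force': np.float64(0.0), 'width': np.float64(0.085)}
```

View pics/top0.png

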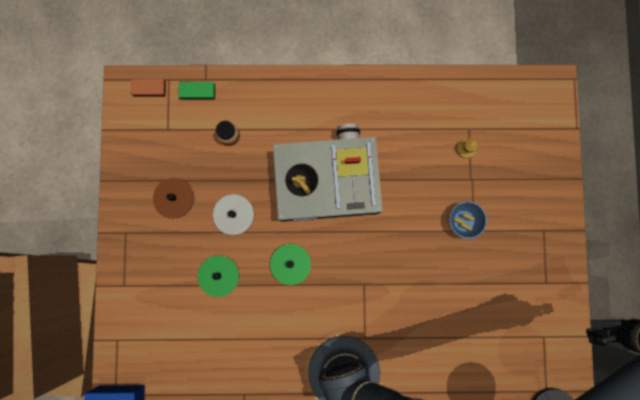

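View pics/side0.png

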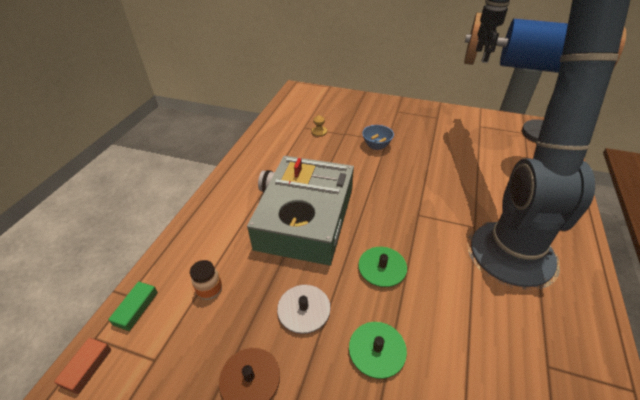

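Four lid shapes show in the top view: steel-grey (233,214), brown (173,197), green (218,276) and green (290,264). By the description I take the grey one at top (233,214), side (303,309), and I'll check it in a close crop. The bowl is at (467,220), the finial at (467,148) and the jar at (227,132).

```bash
python3 - <<'E'
import cv2
i=cv2.imread("pics/top0.png")[120:270,200:400]
cv2.imwrite("pics/top_crop.png",cv2.resize(i,None,fx=4,fy=4,interpolation=cv2.INTER_CUBIC))
i=cv2.imread("pics/side0.png")[150:340,220:400]
cv2.imwrite("pics/side_crop.png",cv2.resize(i,(540,570),interpolation=cv2.INTER_CUBIC))
E
```

```text
(no output)
```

View pics/top_crop.png

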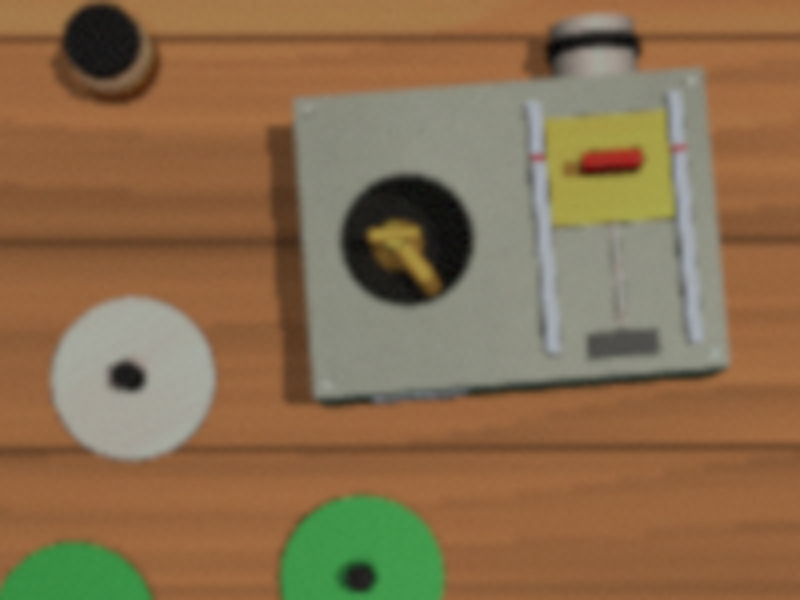

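View pics/side_crop.png

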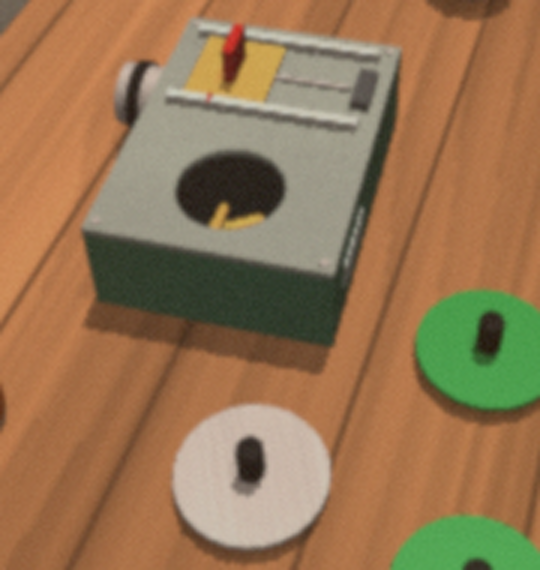

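The close crop confirms the grey-white steel lid at top px (233.3,214.4), with its black knob intact. The port is at (302,180), the red tab at (353,160), and the deck corners can be read.

```bash
cat >h.py <<'E'
import numpy as np
from scipy.optimize import least_squares
C={n:dict(np.load(n+".npz")) for n in("top","side")}
def proj(n,X):
    c=C[n];p=c["R"]@np.asarray(X,float)+c["t"];p=c["mtx"]@p;return p[:2]/p[2]
def tp(x,y): return np.array([(x+.5)/4+199.5,(y+.5)/4+119.5])
def sd(x,y): return np.array([(x+.5)/3+219.5,(y+.5)/3+149.5])
def ctr(n,c,r):  # bbox centre of projected circle
    a=np.linspace(0,2*np.pi,60);P=np.array([proj(n,[c[0]+r*np.cos(t),c[1]+r*np.sin(t),c[2]]) for t in a]);return (P.min(0)+P.max(0))/2
def box(p,b):
    c,s=np.cos(p[2]),np.sin(p[2]);return np.array([p[0]+c*b[0]-s*b[1],p[1]+s*b[0]+c*b[1],b[2]])
E
python3 - <<'E'
from h import *
T=[((.11,.15,.1),tp(294,100)),((.11,-.15,.1),tp(704,70)),((-.11,-.15,.1),tp(728,364)),((-.11,.15,.1),tp(316,398))]
S=[((.11,-.15,.1),sd(192,18)),((-.11,-.15,.1),sd(400,47)),((-.11,.15,.1),sd(335,273)),((.11,.15,.1),sd(85,232))]
pt,ps=tp(408,239.5),sd(231,189)
def r(p,use):
    o=[]
    if 't' in use:
        o+=[proj("top",box(p,b))-q for b,q in T]+[2*(ctr("top",box(p,(0,.075,.1)),.0485)-pt)]
    if 's' in use:
        o+=[proj("side",box(p,b))-q for b,q in S]+[2*(ctr("side",box(p,(0,.075,.1)),.0485)-ps)]
    return np.concatenate(o)
for u in('t','s','ts'):
    s=least_squares(r,[.6,0,0],args=(u,));p=s.x
    print(u,p.round(4),"rms",np.sqrt((s.fun**2).mean()).round(2),"port",box(p,(0,.075,.1)).round(4),"tab",box(p,(.04,-.075,.1045)).round(4))
lt,ls=tp(133.5,378),sd(252,476)
for u in('t','s','ts'):
    f=lambda l:np.concatenate(([ctr("top",[*l,.018],.062)-lt] if 't' in u else [])+([ctr("side",[*l,.018],.062)-ls] if 's' in u else []))
    s=least_squares(f,[.5,.2]);print(u,s.x.round(4),s.fun.round(2))
from scipy.spatial.transform import Rotation as Ro
print(Ro.from_rotvec([-3.117,-.379,0]).as_matrix().round(3))
p=[.6,0,0]
E
```

```text
t [0.5719 0.0453 0.0714] rms 0.43 port [0.5666 0.1201 0.1   ] tab [ 0.6172 -0.0266  0.1045]
s [0.5707 0.0483 0.0822] rms 0.58 port [0.5645 0.1231 0.1   ] tab [ 0.6167 -0.0231  0.1045]
ts [0.5714 0.0464 0.0766] rms 0.72 port [0.5657 0.1212 0.1   ] tab [ 0.617  -0.0253  0.1045]
t [0.4742 0.3308] [0. 0.]
s [0.4725 0.3336] [-0.  0.]
ts [0.4732 0.3324] [-0.54  0.34 -0.12 -0.53]
[[ 0.971  0.24  -0.   ]
 [ 0.24  -0.971  0.002]
 [ 0.    -0.002 -1.   ]]
```

```bash
cat >plan.py <<'E'
import sys,numpy as np
from scipy.spatial.transform import Rotation as Ro
from scipy.optimize import least_squares
from bench import telemetry
# plan.py x y z psi n : constant row reaching the target in n rows
def state():
    o=telemetry.get_obs();R=Ro.from_rotvec(o["ee_rot"]).as_matrix();return o,R
def plan(goal,psi,n=10,start=None):
    if start is None:
        o,R=state();start=(o["tool_pos"],np.arctan2(R[1,0],R[0,0]))
    p0,a0=start;roll=-np.degrees((psi-a0+np.pi)%(2*np.pi)-np.pi)/n
    def end(v):
        p=np.array(p0,float);a=a0
        for _ in range(n):
            c,s=np.cos(a),np.sin(a);p=p+np.array([c*v[0]+s*v[1],s*v[0]-c*v[1],-v[2]])/1e3;a-=np.radians(roll)
        return p
    v=least_squares(lambda v:end(v)-goal,[0,0,0]).x
    print("row",v.round(2),"roll",round(roll,2),"norm",np.linalg.norm(v).round(1));return end(v),psi
if __name__=="__main__":
    a=[float(s) for s in sys.argv[1:]];o,R=state()
    print(o["clock"],o["tool_pos"].round(4),"psi",np.arctan2(R[1,0],R[0,0]).round(4),"tilt",R[:,2].round(4),"q",np.round(o["qpos"],2))
    st=None
    for i in range(0,len(a),5): st=plan(np.array(a[i:i+3]),a[i+3],int(a[i+4]),st)
E
python3 plan.py .42 -.38 .23 .9 10  .55 0 .23 1.647 10  .473 .332 .2 1.647 10
```

```text
0.1 [ 0.1615 -0.6549  0.2304] psi 0.2418 tilt [-5.0e-04  1.7e-03 -1.0e+00] q [ 1.3   0.47 -0.05  1.53  0.02  1.14 -0.08]
row [ 36.94 -10.54   0.04] roll -3.77 norm 38.4
row [41.1  -0.21  0.  ] roll -4.28 norm 41.1
row [33.69 -5.15  3.  ] roll -0.0 norm 34.2
```

Call:
{"method": "play_rows", "body": {
  "motion": [
    [[37, -10.5, 0, -3.8], [37, -10.5, 0, -3.8], [37, -10.5, 0, -3.8], [37, -10.5, 0, -3.8], [37, -10.5, 0, -3.8], [37, -10.5, 0, -3.8], [37, -10.5, 0, -3.8], [37, -10.5, 0, -3.8], [37, -10.5, 0, -3.8], [37, -10.5, 0, -3.8]]
  ],
  "gripper": -1,
  "newtons": 40
}}

```text
clock: 0.93
tool_pos: [0.4211, -0.3783, 0.231]
ee_rot: [-2.823, -1.378, -0.0]
ft_force: [0.7, -0.3, -0.7]
width: 0.085
grasp_force: 0.0
```

Call:
{"method": "play_rows", "body": {
  "motion": [
    [[41, 0, 0, -4.3], [41, 0, 0, -4.3], [41, 0, 0, -4.3], [41, 0, 0, -4.3], [41, 0, 0, -4.3], [41, 0, 0, -4.3], [41, 0, 0, -4.3], [41, 0, 0, -4.3], [41, 0, 0, -4.3], [41, 0, 0, -4.3]]
  ]
}}

```text
clock: 1.77
tool_pos: [0.5493, 0.001, 0.231]
ee_rot: [-2.121, -2.317, -0.0]
ft_force: [0.4, -0.4, -1.0]
width: 0.0851
grasp_force: 0.0
```

```bash
python3 plan.py .473 .332 .12 1.647 10
```

```text
1.7667 [0.5493 0.001  0.231 ] psi 1.6589 tilt [-1.e-04  1.e-04 -1.e+00] q [ 0.42  0.33 -0.62  1.81  0.21  1.07 -0.19]
row [33.62 -4.87 11.1 ] roll 0.07 norm 35.7
```

Call:
{"method": "play_rows", "body": {
  "motion": [
    [[33.6, -4.9, 0, 0], [33.6, -4.9, 0, 0], [33.6, -4.9, 0, 0], [33.6, -4.9, 0, 0], [33.6, -4.9, 0, 0], [33.6, -4.9, 22, 0], [33.6, -4.9, 22, 0], [33.6, -4.9, 22, 0], [33.6, -4.9, 22, 0], [33.6, -4.9, 22, 0]]
  ]
}}

```text
clock: 2.6
tool_pos: [0.4714, 0.3308, 0.1199]
ee_rot: [2.126, 2.313, -0.001]
ft_force: [1.0, -0.2, 0.1]
width: 0.0854
grasp_force: 0.0
```

```bash
python3 plan.py .473 .332 .12 1.647 10; python3 - <<'E'
from bench import imaging
import cv2,numpy as np
from h import *
f=imaging.grab_frame("side");i=f["frame"][:,:,::-1]
print(proj("side",[.473,.332,.042]),proj("side",[.473,.332,.12]))
cv2.imwrite("pics/s1.png",cv2.resize(i[220:370,220:400],None,fx=4,fy=4,interpolation=cv2.INTER_CUBIC))
E
```

```text
2.6 [0.4714 0.3308 0.1199] psi 1.6551 tilt [-2.e-04 -6.e-04 -1.e+00] q [-0.19  0.52 -0.65  1.86  0.39  0.9  -0.95]
row [ 0.11  0.17 -0.01] roll 0.05 norm 0.2
[303.25090065 301.06672953] [301.56352104 281.97248165]
```

View pics/s1.png

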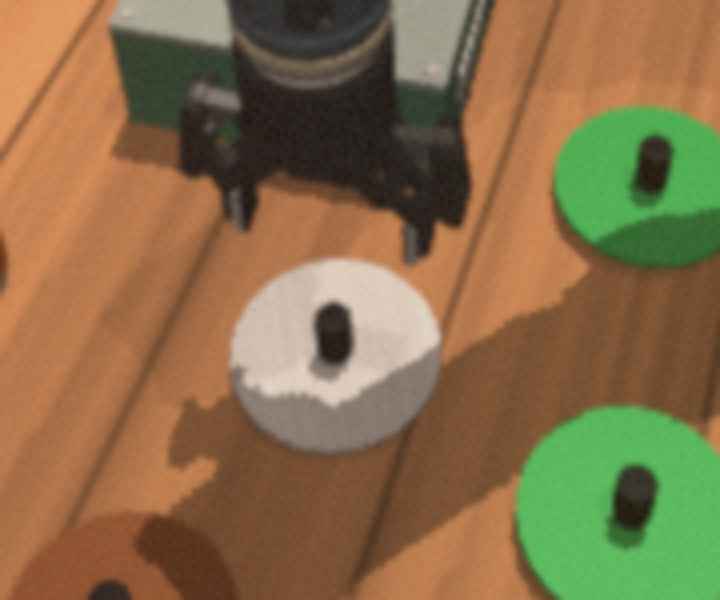

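The crop shows the fingertips straddling the knob line: their midpoint is at full-image px (301,281), against (301.5,281) expected. The knob is at (303,301), so I can go down.

Call:
{"method": "play_rows", "body": {
  "motion": [
    [[0.1, 0.2, 9.7, 0], [0.1, 0.2, 9.7, 0], [0.1, 0.2, 9.7, 0], [0.1, 0.2, 9.7, 0], [0.1, 0.2, 9.7, 0], [0.1, 0.2, 9.7, 0], [0.1, 0.2, 9.7, 0], [0.1, 0.2, 9.7, 0], [0.1, 0.2, 9.7, 0], [0.1, 0.2, 9.7, 0]]
  ]
}}

```text
clock: 3.48
tool_pos: [0.474, 0.3309, 0.0233]
ee_rot: [2.125, 2.313, 0.0]
ft_force: [0.3, -0.9, -0.5]
width: 0.0852
grasp_force: 0.0
```

Call:
{"method": "play_rows", "body": {
  "motion": [
    [[0, 0, 0, 0], [0, 0, 0, 0], [0, 0, 0, 0], [0, 0, 0, 0], [0, 0, 0, 0], [0, 0, 0, 0], [0, 0, 0, 0], [0, 0, 0, 0], [0, 0, 0, 0], [0, 0, 0, 0]]
  ],
  "gripper": 1,
  "newtons": 40
}}

```text
clock: 4.32
tool_pos: [0.4742, 0.3313, 0.025]
ee_rot: [2.125, 2.313, 0.002]
ft_force: [-1.5, -0.3, 6.3]
width: 0.0208
grasp_force: 39.6
```

Call:
{"method": "play_rows", "body": {
  "motion": [
    [[0, 0, -15, 0], [0, 0, -15, 0], [0, 0, -15, 0], [0, 0, -15, 0], [0, 0, -15, 0], [0, 0, -15, 0], [0, 0, -15, 0], [0, 0, -15, 0], [0, 0, -15, 0], [0, 0, 0, 0]]
  ]
}}

```text
clock: 5.15
tool_pos: [0.4749, 0.3318, 0.1613]
ee_rot: [2.125, 2.313, 0.006]
ft_force: [-0.1, 0.9, -2.5]
width: 0.0204
grasp_force: 39.8
```

```bash
python3 plan.py .5656 .1212 .155 1.647 10
```

```text
5.15 [0.4749 0.3318 0.1613] psi 1.6553 tilt [ 0.0035  0.0022 -1.    ] q [-0.17  0.47 -0.68  1.81  0.35  0.98 -0.91]
row [-21.72   7.34   0.63] roll 0.05 norm 22.9
```

Call:
{"method": "play_rows", "body": {
  "motion": [
    [[-21.7, 7.4, 0.2, 0.1], [-21.7, 7.4, 0.2, 0.1], [-21.7, 7.4, 0.2, 0.1], [-21.7, 7.4, 0.2, 0.1], [-21.7, 7.4, 0.2, 0.1], [-21.7, 7.4, 0.2, 0.1], [-21.7, 7.4, 0.2, 0.1], [-21.7, 7.4, 0.2, 0.1], [-21.7, 7.4, 0.2, 0.1], [-21.7, 7.4, 0.2, 0.1]]
  ]
}}

```text
clock: 5.98
tool_pos: [0.5638, 0.1186, 0.1556]
ee_rot: [-2.145, -2.294, 0.003]
ft_force: [0.5, -0.5, -2.6]
width: 0.0205
grasp_force: 39.7
```

```bash
python3 plan.py .5662 .1206 .155 1.647 10; python3 - <<'E'
from bench import imaging
import cv2,numpy as np
from h import *
a=cv2.resize(imaging.grab_frame("top")["frame"][140:215,260:350,::-1],None,fx=4.4,fy=4.4,interpolation=cv2.INTER_CUBIC)
b=cv2.resize(imaging.grab_frame("side")["frame"][150:240,230:350,::-1],None,fx=6,fy=6,interpolation=cv2.INTER_CUBIC)
cv2.imwrite("pics/s2.png",b);cv2.imwrite("pics/t2.png",a)
E
```

```text
5.9833 [0.5638 0.1186 0.1556] psi 1.6379 tilt [-2.3e-03 -8.0e-04 -1.0e+00] q [ 0.2   0.46 -0.64  1.82  0.33  0.96 -0.51]
row [0.18 0.25 0.06] roll -0.05 norm 0.3
```

View pics/s2.png

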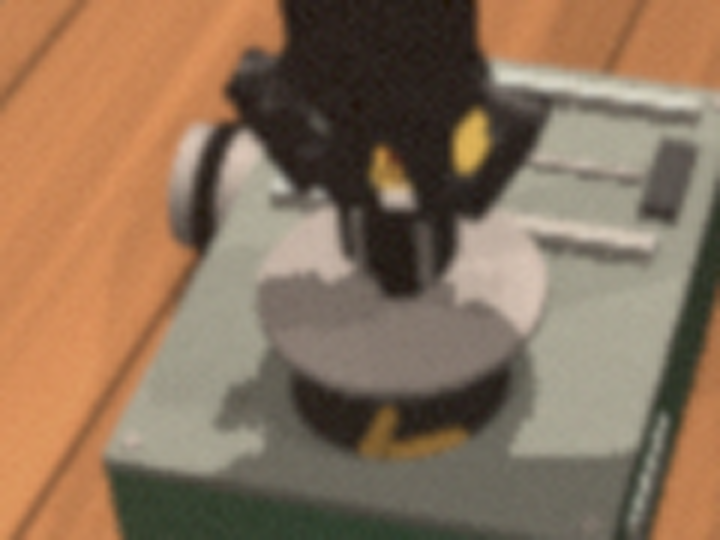

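The crop shows the lid held flat over the port. The flange spans crop x 256–547 with its lowest edge at y 394; the port spans x 293–511 with its lowest edge at y 457.

```bash
python3 - <<'E'
from h import *
def q(v,o): return (v+.5)/6-.5+o
def fit(l,r,b,z,rad):
    m=np.array([q(l,230),q(r,230),q(b,150)])
    a=np.linspace(0,2*np.pi,120)
    def f(c):
        P=np.array([proj("side",[c[0]+rad*np.cos(t),c[1]+rad*np.sin(t),z]) for t in a]);return np.array([P[:,0].min(),P[:,0].max(),P[:,1].max()])-m
    s=least_squares(f,[.56,.12]);return s.x,s.fun
print(fit(256,547,394,.1485,.062),fit(293,511,457,.1,.0485))
E
```

```text
(array([0.56474319, 0.11724228]), array([-0.1865921 ,  0.18710033, -0.02283104])) (array([0.56582519, 0.12198325]), array([-0.33694176,  0.33765171, -0.03071904]))
```

View pics/t2.png

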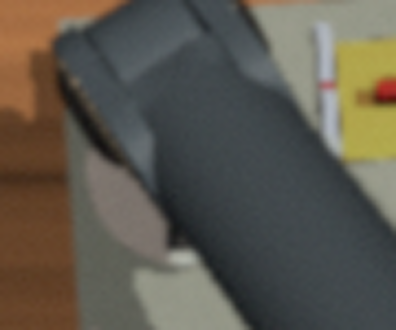

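The top view is mostly hidden by the arm. The lid's left edge is visible at crop x 88 and its lower edge at crop y 265, so I'll use those.

```bash
python3 - <<'E'
from h import *
m=np.array([(88.5)/4.4+259.5,265.5/4.4+139.5])
a=np.linspace(0,2*np.pi,120)
for z in(.1425,.1485):
    def f(c):
        P=np.array([proj("top",[c[0]+.062*np.cos(t),c[1]+.062*np.sin(t),z]) for t in a]);return np.array([P[:,0].min(),P[:,1].max()])-m
    print(z,least_squares(f,[.56,.12]).x)
E
```

```text
0.1425 [0.56480718 0.11822877]
0.1485 [0.56415281 0.11776722]
```

Call:
{"method": "play_rows", "body": {
  "motion": [
    [[2.4, 2.5, 0, 0], [0, 0, 0, 0], [0, 0, 4, 0], [0, 0, 4, 0], [0, 0, 4, 0], [0, 0, 4, 0], [0, 0, 4, 0], [0, 0, 4, 0], [0, 0, 4, 0], [0, 0, 4, 0]]
  ]
}}

```text
clock: 6.92
tool_pos: [0.5667, 0.1228, 0.1249]
ee_rot: [2.145, 2.295, -0.0]
ft_force: [-0.2, -0.5, -3.1]
width: 0.021
grasp_force: 39.7
```

Call:
{"method": "play_rows", "body": {
  "motion": [
    [[0, 0, 1.5, 0], [0, 0, 1.5, 0], [0, 0, 1.5, 0], [0, 0, 1.5, 0], [0, 0, 1.5, 0], [0, 0, 1, 0], [0, 0, 0, 0], [0, 0, 0, 0], [0, 0, 0, 0], [0, 0, 0, 0]]
  ]
}}

```text
clock: 7.75
tool_pos: [0.5668, 0.1228, 0.1169]
ee_rot: [2.145, 2.295, 0.0]
ft_force: [0.2, 0.1, -2.7]
width: 0.0206
grasp_force: 39.7
```

Call:
{"method": "play_rows", "body": {
  "motion": [
    [[-1, -0.3, 0, 0], [0, 0, 0, 0], [0, 0, 1, 0], [0, 0, 1, 0], [0, 0, 1, 0], [0, 0, 1, 0], [0, 0, 0, 0], [0, 0, 0, 0], [0, 0, 0, 0], [0, 0, 0, 0]]
  ]
}}

```text
clock: 8.58
tool_pos: [0.5664, 0.1218, 0.113]
ee_rot: [2.145, 2.295, -0.0]
ft_force: [-1.5, -0.7, 2.2]
width: 0.021
grasp_force: 40.1
```

```bash
python3 - <<'E'
from bench import imaging
import cv2
b=cv2.resize(imaging.grab_frame("side")["frame"][150:240,230:350,::-1],None,fx=6,fy=6,interpolation=cv2.INTER_CUBIC)
cv2.imwrite("pics/s3.png",b)
E
```

```text
(no output)
```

View pics/s3.png

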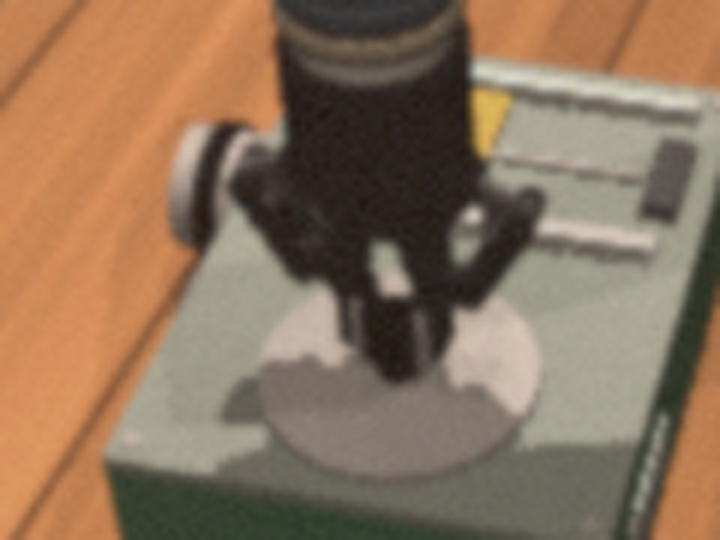

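The lid looks seated: the flange at (400,380) lies on the deck with no gap. I'll let go, then rise.

Call:
{"method": "play_rows", "body": {
  "motion": [
    [[0, 0, 0, 0], [0, 0, 0, 0], [0, 0, 0, 0], [0, 0, 0, 0], [0, 0, 0, 0], [0, 0, 0, 0], [0, 0, 0, 0], [0, 0, 0, 0], [0, 0, 0, 0], [0, 0, 0, 0]]
  ],
  "gripper": -1
}}

```text
clock: 9.47
tool_pos: [0.5665, 0.1218, 0.1128]
ee_rot: [2.145, 2.295, 0.0]
ft_force: [-0.9, 0.3, 0.2]
width: 0.0854
grasp_force: 0.0
```

Call:
{"method": "play_rows", "body": {
  "motion": [
    [[0, 0, -8, 0], [0, 0, -8, 0], [0, 0, -8, 0], [0, 0, -8, 0], [0, 0, -8, 0], [0, 0, -8, 0], [0, 0, -8, 0], [0, 0, -8, 0], [0, 0, -8, 0], [0, 0, 0, 0]]
  ]
}}

```text
clock: 10.3
tool_pos: [0.5675, 0.1222, 0.1868]
ee_rot: [2.144, 2.293, 0.004]
ft_force: [0.2, 0.2, 0.3]
width: 0.0853
grasp_force: 0.0
```

```bash
python3 plan.py .617 -.0255 .185 1.645 10; python3 - <<'E'
from bench import imaging
import cv2
b=cv2.resize(imaging.grab_frame("side")["frame"][150:240,230:350,::-1],None,fx=6,fy=6,interpolation=cv2.INTER_CUBIC)
cv2.imwrite("pics/s4.png",b)
E
```

```text
10.3 [0.5675 0.1222 0.1868] psi 1.638 tilt [ 3.2e-03  6.0e-04 -1.0e+00] q [ 0.21  0.43 -0.65  1.79  0.31  1.02 -0.49]
row [-15.09   3.9    0.18] roll -0.04 norm 15.6
```

View pics/s4.png

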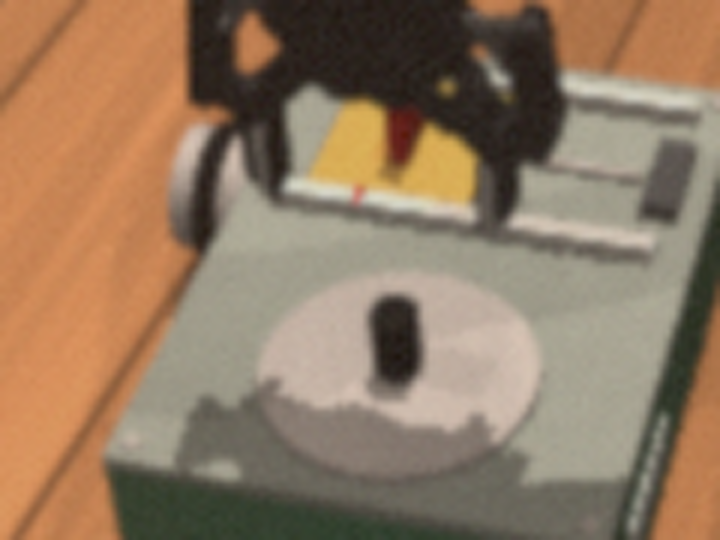

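The crop shows the lid released and flat in the port, flange centred near (400,375), and the red tab at (402,135). Next is the tab.

Call:
{"method": "play_rows", "body": {
  "motion": [
    [[-15.1, 3.9, 0, 0], [-15.1, 3.9, 0, 0], [-15.1, 3.9, 0, 0], [-15.1, 3.9, 0, 0], [-15.1, 3.9, 0, 0], [-15.1, 3.9, 0, 0], [-15.1, 3.9, 0, 0], [-15.1, 3.9, 0, 0], [-15.1, 3.9, 0, 0], [-15.1, 3.9, 0, 0]]
  ]
}}

```text
clock: 11.18
tool_pos: [0.6154, -0.0271, 0.1842]
ee_rot: [-2.145, -2.294, 0.001]
ft_force: [0.1, 0.0, 0.7]
width: 0.0855
grasp_force: 0.0
```

Call:
{"method": "play_rows", "body": {
  "motion": [
    [[0, 0, 0, 0], [0, 0, 8, 0], [0, 0, 8, 0], [0, 0, 8, 0], [0, 0, 8, 0], [0, 0, 8, 0], [0, 0, 8, 0], [0, 0, 8, 0], [0, 0, 8, 0], [0, 0, 8, 0]]
  ]
}}

```text
clock: 12.02
tool_pos: [0.6155, -0.0262, 0.1119]
ee_rot: [-2.145, -2.295, 0.0]
ft_force: [0.7, 0.0, 0.3]
width: 0.0853
grasp_force: 0.0
```

```bash
python3 plan.py .617 -.0255 .114 1.648 10; python3 - <<'E'
from bench import imaging
import cv2
b=cv2.resize(imaging.grab_frame("side")["frame"][125:215,240:360,::-1],None,fx=6,fy=6,interpolation=cv2.INTER_CUBIC)
cv2.imwrite("pics/s5.png",b)
E
```

```text
12.0167 [ 0.6155 -0.0262  0.1119] psi 1.6382 tilt [-1.e-04 -0.e+00 -1.e+00] q [ 0.39  0.56 -0.57  1.77  0.37  0.92 -0.28]
row [ 0.06  0.15 -0.21] roll -0.06 norm 0.3
```

View pics/s5.png

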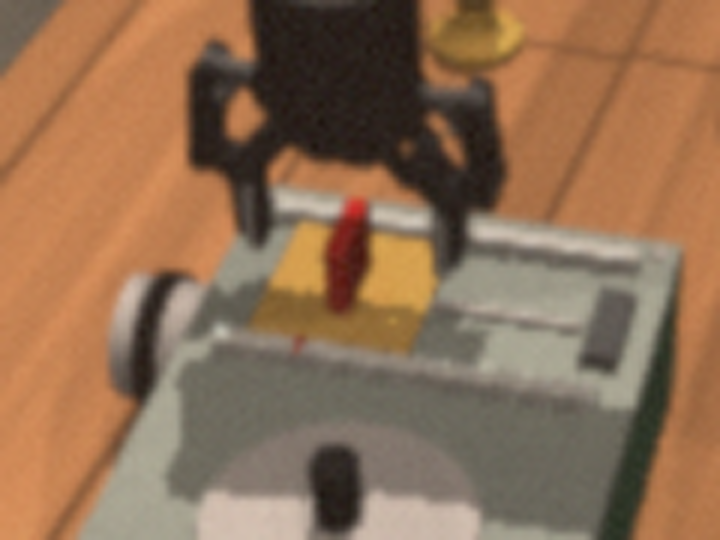

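The tab at (348,255) stands midway between the fingertips at (257,235) and (450,262), so I can close on it.

Call:
{"method": "play_rows", "body": {
  "motion": [
    [[0, 1, -1, 0], [0, 0, 0, 0], [0, 0, 0, 0], [0, 0, 0, 0], [0, 0, 0, 0], [0, 0, 0, 0], [0, 0, 0, 0], [0, 0, 0, 0], [0, 0, 0, 0], [0, 0, 0, 0]]
  ],
  "gripper": 1,
  "newtons": 60
}}

```text
clock: 12.9
tool_pos: [0.6173, -0.0262, 0.1143]
ee_rot: [2.144, 2.294, 0.002]
ft_force: [2.5, -0.7, 1.8]
width: 0.0113
grasp_force: 59.6
```

```bash
python3 - <<'E'
from plan import *
o,R=state();p=o["tool_pos"];print(p,o["width"]);d=np.array([np.cos(.0745),np.sin(.0745),0])
plan(p-.031*d,1.638,10)
E
```

```text
[ 0.6173116  -0.02615945  0.11431937] 0.011258386304963099
row [-0.02 -3.1   0.  ] roll 0.0 norm 3.1
```

Call:
{"method": "play_rows", "body": {
  "motion": [
    [[0, -4, 0, 0], [0, -4, 0, 0], [0, -4, 0, 0], [0, -4, 0, 0], [0, -4, 0, 0], [0, -4, 0, 0], [0, -4, 0, 0], [0, -3, 0, 0], [0, 0, 0, 0], [0, 0, 0, 0]]
  ]
}}

```text
clock: 13.73
tool_pos: [0.5871, -0.0283, 0.1143]
ee_rot: [2.143, 2.293, 0.005]
ft_force: [7.4, -0.5, -1.3]
width: 0.011
grasp_force: 59.4
```

```bash
python3 plan.py .5864 -.0285 .1143 1.638 10; python3 - <<'E'
from bench import imaging
import cv2
b=cv2.resize(imaging.grab_frame("side")["frame"][125:215,240:360,::-1],None,fx=6,fy=6,interpolation=cv2.INTER_CUBIC)
cv2.imwrite("pics/s6.png",b)
E
```

```text
13.7333 [ 0.5871 -0.0283  0.1143] psi 1.6381 tilt [ 4.4e-03  3.0e-04 -1.0e+00] q [ 0.41  0.52 -0.58  1.84  0.36  0.89 -0.28]
row [-0.01 -0.07  0.  ] roll 0.0 norm 0.1
```

View pics/s6.png

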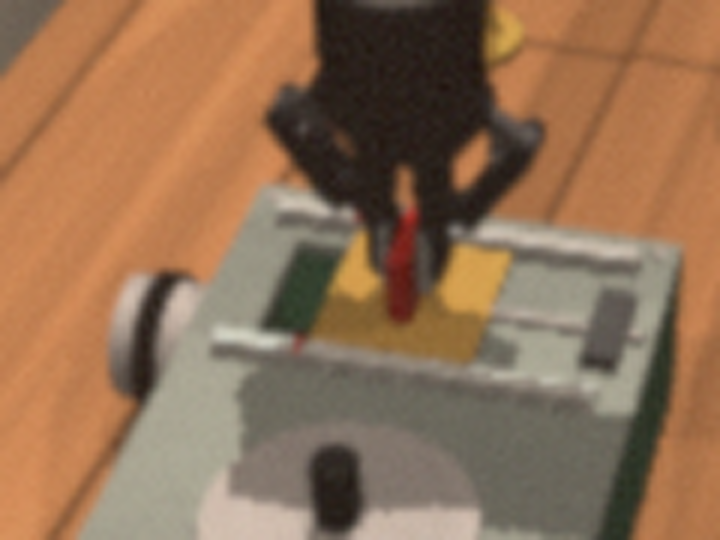

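The tab is held at (402,270). The plate's trailing edge runs from (312,338) to (362,235), level with the red marks at (299,345) and (358,215), and the 7.4 N force matches half travel. I'll hold a moment, then hand in.

Call:
{"method": "play_rows", "body": {
  "motion": [
    [[0, 0, 0, 0], [0, 0, 0, 0], [0, 0, 0, 0], [0, 0, 0, 0], [0, 0, 0, 0], [0, 0, 0, 0], [0, 0, 0, 0], [0, 0, 0, 0], [0, 0, 0, 0], [0, 0, 0, 0]]
  ]
}}

```text
clock: 14.62
tool_pos: [0.5872, -0.0284, 0.1143]
ee_rot: [2.143, 2.293, 0.005]
ft_force: [7.1, -0.5, -0.8]
width: 0.0114
grasp_force: 59.4
```

```bash
python3 -c "
from bench import env,telemetry
o=telemetry.get_obs();print(o['tool_pos'],o['ft_force'],o['grasp_force']);print(env.finish_job())"
```

```text
[ 0.58723656 -0.02835265  0.11432663] [ 7.06169007 -0.50000938 -0.75066171] 59.357932806015015
the job is handed in; nothing more can be done
None
```

I handed the job in at about 15 s: the lid sits flat in the port and is released, and the gripper is holding the shutter tab about 30 mm open against roughly 7 N; no verdict came back.

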